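Slide the brass spacer along the rail into the corner pocket

TASK

On the jig plate, push the brass spacer with your fingertips straight over against the aluminium guide rail so that its long side lies flat on the rail. Then, keeping it against the rail, slide it along into the corner pocket between the rail and the blue jaw until it is fully home against the red end stop, and move clear. Only push it - never pick it up or tip it - and leave everything else where it is.

Things in the scene. Friction and masses are not known exactly. Their poses are not given: they have to be found in the camera images.
- jig: Fixed lock-up jig: dark steel base plate 150 (x) x 280 (y) x 8 mm lying flat on the bench. Origin at the centre of the plate's underside, z up. Along its +x side runs the guide rail; at the rail's +y end is the corner pocket (rail, blue jaw, red end stop): 40 mm wide (jig x +15 to +55), 40 mm deep (y +75 to +115), open towards -y and above.
- rail_mid (a point): Middle of the aluminium guide rail's inner face at its foot, on the plate's upper face: x = +55, y = 0, z = 8 mm in the jig's axes, which it shares. The rail is 16 mm thick, runs from y = -131 to +131 mm, and its top is 18 mm above the bench (10 mm above the plate).
- stop_face (a point): Middle of the red end stop's inner face within the pocket, at its foot: x = +35, y = +115, z = 8 mm in the jig's axes, which it shares. The stop spans x = -9 to +71 mm, is 16 mm thick, top 22 mm above the bench.
- jaw_corner (a point): Corner of the blue jaw at the pocket's mouth, at its foot: x = +15, y = +75, z = 8 mm in the jig's axes, which it shares. The jaw fills x = -9 to +15 and y = +75 to +115 mm, top 22 mm above the bench.
- pocket_home (a point): Point on the plate's upper face (8 mm above the bench) where the centre of the spacer's underside lies when it is home: x = +37, y = +83 mm in the jig's axes, which it shares. The spacer then still stands out of the pocket's mouth by 24 mm.
- spacer: Loose brass spacer block with two dark dots on top, 36 (x) x 64 (y) x 24 mm high, about 0.3 to 0.6 kg, flat on the jig plate. Origin at the centre of its underside, z up; its y axis is the long one. It starts away from the rail, near the jig's -y end, turned by up to 0.35 rad to the rail; its +y points roughly along the jig's +y.
- steel_block: Loose light-grey steel block 30 x 50 x 24 mm, standing on the jig plate outside the blue jaw, at about x = -50, y = +95 mm of the jig; origin at the centre of its underside. To be left alone.
- loupe: Loose black magnifier, 42 mm across, 46 mm high, on the bench beyond the jig; origin at the centre of its underside. To be left alone.
- foil_spool: Loose spool of blue foil, upright, 60 mm across, 50 mm high, on the bench beyond the jig; origin at the centre of its underside. To be left alone.
- ink_tin: Loose tin with green label, 76 mm across, 62 mm high, on the bench to the left of the jig; origin at the centre of its underside. To be left alone.
- ink_knife: Loose spatula (ink knife) 200 mm long, lying on the bench to the left of the jig; origin below its middle, x axis along it. To be left alone.
Not all that is in view belongs to the job. Of the things like the spacer, leave any that is turquoise; of the rest the larger one is meant.

How it is judged:
On the way, in this order (a step that is already met when the one before it is completed fails the run):
1. the spacer lies with its long side against the guide rail, before the pocket (x of spacer in the frame of jig above 0.033 m and angle between the y axis of spacer and the y axis of jig, either way round below 0.12 rad and z of spacer in the frame of jig below 0.012 m and y of spacer in the frame of jig below 0.035 m), for 0.1 s.
2. the spacer is home in the corner pocket (y of spacer in the frame of jig above 0.08 m and x of spacer in the frame of jig above 0.032 m and angle between the y axis of spacer and the y axis of jig, either way round below 0.12 rad and z of spacer in the frame of jig below 0.012 m), for 0.2 s.
At the end, for the whole second after the job is handed in: The spacer rests flat on the jig plate in the corner pocket, within 3 mm of the end stop and 5 mm of the rail, parallel to the rail within 0.12 rad, at rest, and the robot is clear (all of step 2 and linear speed of spacer below 0.01 m/s); the robot touches nothing.
It fails at once if the spacer is lifted off the jig plate (more than 6 mm) (z of spacer in the frame of jig above 0.014 m).
It fails at once if the spacer is tipped by more than 0.2 rad (angle between spacer's own z axis and vertical above 0.2 rad).
It fails at once if the spacer leaves the rail by more than 8 mm while it is slid towards the pocket (its centre beyond y = 0 of the jig) (y of spacer in the frame of jig above 0 m and x of spacer in the frame of jig below 0.029 m).
It fails at once if a bystander (steel block, loupe, foil spool, ink tin or ink knife) is moved more than 10 mm (distance of any of steel_block, loupe, foil_spool, ink_tin, ink_knife from where it was at the start of the episode above 0.01 m).
It also fails if it takes over 48 s, if anything falls off the work surface, if the arm or the gripper's body presses on something with over 40 N, if the wrist force passes 120 N, or if a joint passes its speed limit or range.

ROBOT

A 6-joint arm with a two-finger parallel gripper is mounted at the origin on the work surface. World frame = base frame: x ahead of the robot, y to its left, z up, the work surface at z = 0. Lengths are in m, angles in rad, forces in N, time in s.
With the tool pointing down it reaches from about 0.3 to 0.775 m from the base axis. Payload 14.6 kg.
Tool frame: the origin (TCP) lies at the very end of the fingers, on their centre line; the grasp point (between the pads) lies 19 mm behind it; x points along the fingers, z is the direction in which the jaws open and shut, and the axes are right-handed (so a half turn about x gives the same grasp; the last joint's range is limited). The gripper opens to 94 mm and grips with 3 to 60 N. Pads are 16 mm wide; open, the fingers measure 119 mm over their backs; the gripper's body (75 mm by 177 mm) begins 78 mm behind the grasp point.
Start: joints at [-1.402, 0.3, 1.521, -0, 1.321, -0.067], TCP at [0.128, -0.535, 0.182] pointing down, gripper open.
Joint ranges: [-3.03, 3.03], [-0.79, 2.21], [0.23, 2.52], [-1.04, 4.18], [0, 3.07], [-2.55, 2.55]. Speed limits (rad/s): [2.22, 2.22, 2.57, 3.14, 3.14, 3.14].

INTERFACE

Orientations are given as [roll, pitch, yaw] about the fixed x, y, z axes, in that order (R = Rz(yaw) Ry(pitch) Rx(roll)).
In Python, from station import ctrl gives the robot as it stands. The module is installed in compiled form; this text tells all that it offers.
- The arm moves only by the tool servo_tool, never from a script. Its argument "motion" is one flat list of numbers, 4 for each row, row after row: the shift along the tool's x, y, z in mm, then the turn about the tool's x in degrees. In form: [dx, dy, dz, roll, dx, dy, dz, roll, ...]. A call has 1 to 20 rows; each row is the pose to reach, as a shift and turn from the pose commanded when the call began, along the tool's axes at that moment; what a row does not reach only later rows make up. A row lasts 1/8 s, in which the tool goes at most 62.5 mm and 10.7 degrees, less where a joint would pass 70% of its speed; a pose out of reach is approached as far as the arm can. A call with a gripper value outside its range is refused whole. "gripper" is the opening, from 0 (shut) to 1 (fully open), set as the call begins (left out, the last holds). The fingers move at their own pace and stop on an object; "force" is the grip in N (left out, the last holds). Time passes only in rows, so rows that repeat a pose let the fingers close. It gives the time, the measured TCP pose, the force and the opening at its end, in the units of the state.
- ctrl.get_obs(): the state, without advancing time (a new reading comes with each control period).
- ctrl.camera(name): name is "scene" or "top" or "wrist"; returns a dict with "color" (480x640x3 uint8, red, green, blue), "z_map" (480x640 float32, m along the optical axis (not along the pixel's ray), 0 where there is no reading), "fx", "fy", "cx", "cy" (pixels), "rvec" (rotation vector, rad) and "tvec" (3), from world to camera coordinates, as OpenCV has them. Camera axes: x right, y down, z forward; pixel columns grow to the right and rows downward; lengths in m; the calibration is good to about 2 mm. A picture is of the moment at which its call begins.
- ctrl.hand_in(): hands the job in, once; it reports no verdict.
The state is a dict: "time_s": time; "qpos": joint angles; "joint_vel": joint speeds; "tau": joint torques, N m; "ee_pos": TCP position; "eef_rot": TCP orientation; "force": force on the tool from outside, world axes, zero at the start; "moment": the same for the moment, N m; "grip_width": finger opening in m.
Only numpy, scipy, OpenCV 4.12 (cv2) and the standard library are available. Lean on these libraries where they do the work, as an engineer would, in place of code of your own. Each camera call takes 0.05 s, during which the arm holds its last target.

## Working session

There is one attempt and no reset: what is moved stays moved. The work goes in short steps, Python scripts to look and compute and a tool call to move; the robot and the scene stay as the last step left them, time stands still between calls to the robot, and variables do not carry over. Pictures are saved under pics/ and viewed, and the job is handed in when it is done.

Besides the shell and the picture viewer there is one more tool, called after "Emit:" in YAML: its name, and indented under it one key for each argument. servo_tool: Moves the arm, as the interface text tells. Its arguments: {"type":"object","properties":{"motion":{"type":"array","items":{"type":"number"}},"gripper":{"type":"number"},"force":{"type":"number"}},"required":["motion"]}

```bash
mkdir -p pics; cat > h.py <<'E'
import numpy as np,cv2
from station import ctrl
def shot(n,f):
    c=ctrl.camera(n); cv2.imwrite('pics/'+f,c['color'][:,:,::-1]); np.savez('pics/'+f[:-4]+'.npz',**c); return c
def world(c,u,v,z=None):
    R=cv2.Rodrigues(np.asarray(c['rvec'],float))[0];t=np.asarray(c['tvec'],float).ravel()
    d=np.array([(u-c['cx'])/c['fx'],(v-c['cy'])/c['fy'],1.0])
    o=-R.T@t; dw=R.T@d
    if z is None: s=float(c['z_map'][int(v),int(u)])
    else: s=(z-o[2])/dw[2]
    return o+s*dw
E
python3 - <<'E'
from h import *
for n in ['top','scene','wrist']: shot(n,n+'0.png')
print(ctrl.get_obs())
E
```

```text
{'time_s': 0.15, 'qpos': array([-1.40161102e+00,  3.00335415e-01,  1.52141351e+00, -5.09769615e-06,
        1.32071239e+00, -6.66114451e-02]), 'joint_vel': array([-2.81961455e-04, -6.69521886e-04, -3.98726325e-03, -1.56960869e-03,
       -5.03497553e-05,  3.03610339e-04]), 'tau': array([ 6.63569899e-04, -5.31962764e+01, -3.52821171e+01,  7.08933407e-02,
        2.36153172e-02, -6.70729810e-05]), 'ee_pos': array([ 0.12844326, -0.53457171,  0.18183166]), 'eef_rot': array([3.0806658 , 1.56992765, 1.74566749]), 'force': array([ 0.11044486,  0.17958422, -0.2788045 ]), 'moment': array([-0.03191761,  0.05244491, -0.0026966 ]), 'grip_width': 0.09401690111303503}
```

View pics/top0.png

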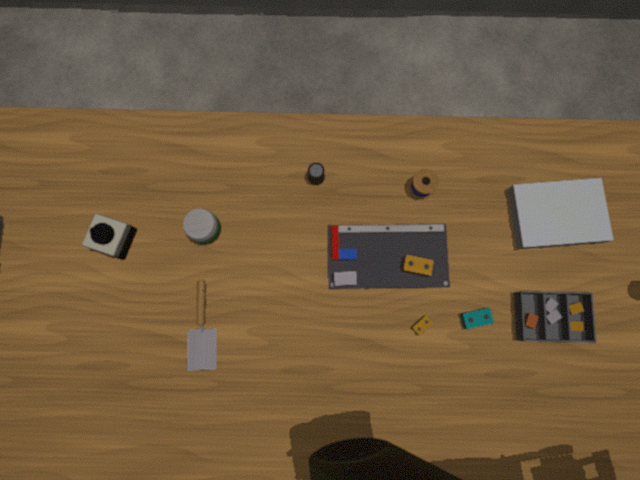

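View pics/scene0.png

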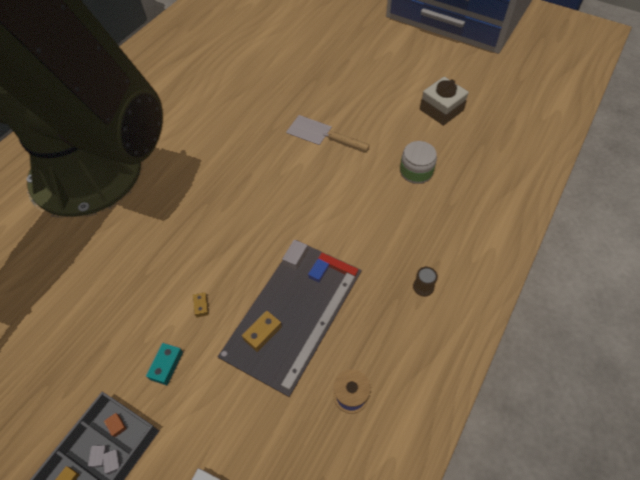

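View pics/wrist0.png

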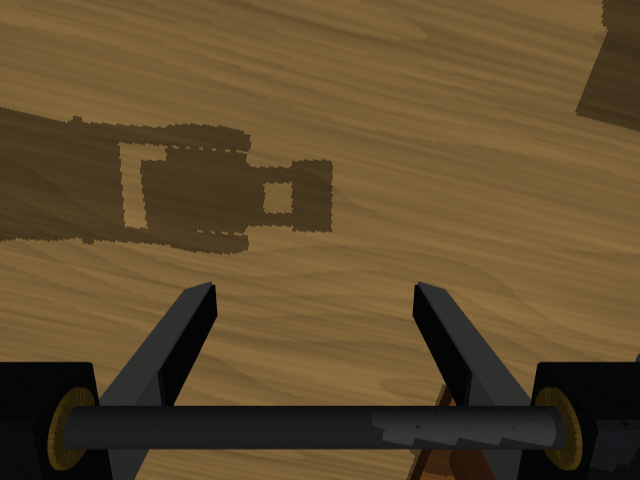

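The top view shows the jig at about (389,257), with its rail along the top edge, the red stop at (335,242) and the blue jaw at (347,254). The large brass spacer is at (418,265). The small brass decoy (422,325) and the turquoise one (477,318) lie off the plate. Next I'll measure them.

```bash
cat > m.py <<'E'
from h import *
import sys
def seg(c,kind):
    hsv=cv2.cvtColor(c['color'],cv2.COLOR_RGB2HSV)
    H,S,V=[hsv[...,i].astype(int) for i in range(3)]
    if kind=='red': return ((H<8)|(H>172))&(S>180)&(V>80)
    if kind=='blue': return (H>105)&(H<125)&(S>150)&(V>80)
    if kind=='brass': return (H>15)&(H<28)&(S>190)&(V>140)
    if kind=='white': return (S<30)&(V>120)
def blobs(m,mn=20):
    n,l,s,ce=cv2.connectedComponentsWithStats(m.astype(np.uint8),connectivity=8)
    return [(s[i],ce[i],l==i) for i in range(1,n) if s[i][4]>=mn]
E
python3 - <<'E'
from m import *
for n in ['top','scene']:
    c=dict(np.load(f'pics/{n}0.npz'))
    print(n,c['fx'],c['tvec'].ravel())
    for k,z in [('red',.022),('blue',.022),('brass',.032),('white',.018)]:
        for s,ce,m in blobs(seg(c,k),30)[:12]:
            w=world(c,*ce,z)
            pts=np.argwhere(m)[:,::-1].astype(np.float64)
            W=np.array([world(c,u,v,z)[:2] for u,v in pts]).astype(np.float32)
            r=cv2.minAreaRect(W*1000)
            print(k,s,w.round(4),'depth pt',world(c,*ce).round(4),'rect',np.round(r[0],1),np.round(r[1],1),round(r[2],1))
E
```

```text
top 434.8018838553648 [0.07433544 0.60131539 0.92102137]
red [331 225   8  35 221] [0.6185 0.0645 0.022 ] depth pt [0.6192 0.0644 0.0183] rect [619.3  64.1] [80.  15.8] 3.0
blue [340 249  17  11 172] [0.5918 0.0347 0.022 ] depth pt [0.5924 0.0345 0.0182] rect [591.7  33.5] [23.2 36.7] 1.2
brass [405 256  27  18 235] [ 0.5687 -0.1254  0.032 ] depth pt [ 0.5683 -0.1248  0.0346] rect [ 569.1 -125.2] [58.9 31.5] 79.8
brass [414 317  14  13  48] [ 0.438  -0.1294  0.032 ] depth pt [ 0.438  -0.1335  0.0139] rect [ 434.8 -132. ] [17.4 36.7] 41.4
white [ 514  178   99   69 5596] [ 0.7026 -0.4699  0.018 ] depth pt [ 0.698  -0.4601  0.0352] rect [ 703.7 -470.1] [151.8 212.4] 5.8
white [184 210  30  28 664] [0.6573 0.3822 0.018 ] depth pt [0.6476 0.3693 0.0619] rect [656.9 382. ] [64.3 67.5] 1.3
white [340 225  47   7 250] [ 0.6537 -0.0007  0.018 ] depth pt [ 0.6536 -0.0007  0.0182] rect [654.3  -1.2] [ 14.3 107.3] 1.2
white [389 224  55   7 292] [ 0.6579 -0.1247  0.018 ] depth pt [ 0.6575 -0.1244  0.0195] rect [ 659.3 -124.6] [ 14.3 126.2] 1.2
white [335 272  21  13 250] [0.5371 0.0393 0.018 ] 
[... 1393 characters left out ...]
0.018 ] depth pt [0.5352 0.0415 0.0296] rect [530.8  47.6] [27.6 48.9] 4.2
white [588 243  18  16  76] [1.0496 0.3511 0.018 ] depth pt [ 1.2206  0.9916 -0.7515] rect [1050.2  352.6] [39.6 25.8] 54.6
white [ 282  274   71  114 1002] [ 0.6562 -0.0772  0.018 ] depth pt [ 0.6558 -0.0765  0.0161] rect [655.8 -65.2] [ 15.7 243.7] 2.0
white [574 285   9   9  32] [1.0389 0.2447 0.018 ] depth pt [ 1.2014  0.7939 -0.7568] rect [1038.1  245.5] [15.4 14.6] 84.6
white [572 299  10  17  50] [1.0458 0.2052 0.018 ] depth pt [ 1.2121  0.7114 -0.7457] rect [1045.7  205.7] [13.8 35.2] 4.7
white [578 307  10   8  32] [1.0578 0.2036 0.018 ] depth pt [ 1.2355  0.7106 -0.749 ] rect [1057.2  205. ] [17.1 13.8] 39.8
```

```bash
cat >> h.py <<'E'
from scipy.spatial.transform import Rotation as Ro
TH=0.033; O=np.array([0.592,-0.0595])
def J2W(x,y): # mm
    c,s=np.cos(TH),np.sin(TH); return O+np.array([c*x-s*y,s*x+c*y])/1000
def W2J(p):
    c,s=np.cos(TH),np.sin(TH); d=(np.asarray(p)[:2]-O)*1000; return np.array([c*d[0]+s*d[1],-s*d[0]+c*d[1]])
def toolto(jx,jy,z,zdir_jig_deg):
    o=ctrl.get_obs(); R=Ro.from_euler('xyz',o['eef_rot']).as_matrix()
    tgt=np.r_[J2W(jx,jy),z/1000]
    d=R.T@(tgt-o['ee_pos'])*1000
    a=zdir_jig_deg*np.pi/180+TH; want=R.T@np.array([np.cos(a),np.sin(a),0])
    roll=np.degrees(np.arctan2(-want[1],want[2]))  # rot about x takes z->( -sin) y
    print('tool now jig',W2J(o['ee_pos']).round(1),'z',o['ee_pos'][2].round(4),'axes z',R[:,2].round(3),'x',R[:,0].round(3),'y',R[:,1].round(3))
    print('shift',d.round(1),'roll',roll.round(1),'or',((roll+180)%360).round(1),'q',o['qpos'].round(2),'F',o['force'].round(1),'w',o['grip_width'],'t',o['time_s'])
E
python3 - <<'E'
from h import *
print(J2W(-75,-63))
toolto(-75,-63,60,90)
E
```

```text
[ 0.51911946 -0.12494025]
tool now jig [-479.  -459.5] z 0.1818 axes z [ 0.234 -0.972 -0.001] x [-0.     0.001 -1.   ] y [0.972 0.234 0.   ]
shift [ 122.1  475.6 -306.9] roll -168.4 or 11.6 q [-1.4   0.3   1.52 -0.    1.32 -0.07] F [ 0.1  0.2 -0.3] w 0.09401690111303503 t 0.15
```

Emit:
servo_tool:
  motion: [3,34,-22,1,6,68,-44,2,9,102,-66,3,12,136,-88,4,15,170,-110,5,18,204,-132,6,21,238,-153,7,24,272,-175,8,27,306,-197,9,30,340,-219,10,33,374,-241,11,36,408,-263,11.6,40,442,-285,11.6,40,470,-302,11.6,40,475,-307,11.6,40,475,-307,11.6]
  gripper: 0.32

```text
time_s: 2.15
ee_pos: [0.5183, -0.1254, 0.1421]
eef_rot: [-1.675, 1.57, 3.072]
force: [0.1, -0.2, -0.4]
grip_width: 0.0305
```

```bash
python3 - <<'E'
from m import *
toolto(-72,-63,60,-90)
for n in ['wrist','top']: shot(n,n+'1.png')
E
```

```text
tool now jig [-75.9 -63.4] z 0.1421 axes z [ 0.034 -0.999 -0.   ] x [-0.001  0.    -1.   ] y [ 0.999  0.034 -0.001]
shift [82.1  3.9 -0.4] roll 0.0 or 180.0 q [-0.31  0.3   1.62 -0.    1.22  1.23] F [ 0.1 -0.2 -0.4] w 0.03050946024686853 t 2.15
```

View pics/wrist1.png

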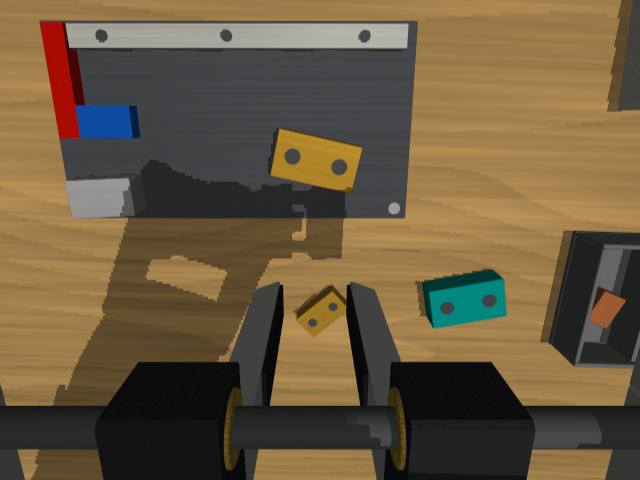

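The wrist view shows the spacer's top face with corners near (280,128), (362,148), (352,191) and (272,177). The rail's inner edge is at v≈49, and both fingertips are just outside the plate. Next I'll refine the poses.

```bash
python3 - <<'E'
from m import *
c=dict(np.load('pics/wrist1.npz'))
def P(u,v,z): p=world(c,u,v,z); print((u,v),p.round(4),'jig',W2J(p).round(1))
for k,z in [('red',.022),('blue',.022),('brass',.032)]:
    for s,ce,m in blobs(seg(c,k),400):
        pts=np.argwhere(m)[:,::-1].astype(float)
        W=np.array([world(c,u,v,z)[:2] for u,v in pts]).astype(np.float32)
        r=cv2.minAreaRect(W*1000); print(k,ce.round(),'rect',np.round(r[0],1),np.round(r[1],1),round(r[2],1),'jig',W2J(np.array(r[0])/1000).round(1))
print('rail inner edge top (55)');[P(u,48.5,.018) for u in (100,250,400)]
print('rail outer (71)');[P(u,v,.018) for u,v in((100,23),(250,23),(400,23))]
print('plate');P(406,217,.008);P(73,217,.008)
print('stop inner corner at rail');P(75,50,.022)
E
```

```text
red [60. 78.] rect [620.3  65.3] [79.  16.3] 1.9 jig [ 32.4 123.8]
blue [104. 122.] rect [593.   36.3] [23.9 40. ] 1.9 jig [ 4.2 95.7]
brass [315. 160.] rect [ 569.9 -124. ] [62.6 34.8] 79.4 jig [-24.2 -63.8]
brass [322. 313.] rect [ 443.7 -134.1] [21.  38.6] 42.9 jig [-150.7  -69.7]
rail inner edge top (55)
(100, 48.5) [0.6443 0.0355 0.018 ] jig [55.4 93.2]
(250, 48.5) [ 0.6479 -0.0737  0.018 ] jig [ 55.4 -16. ]
(400, 48.5) [ 0.6516 -0.1828  0.018 ] jig [  55.5 -125.2]
rail outer (71)
(100, 23) [0.6611 0.0336 0.018 ] jig [72.1 90.7]
(250, 23) [ 0.6647 -0.0739  0.018 ] jig [ 72.2 -16.8]
(400, 23) [ 0.6683 -0.1813  0.018 ] jig [  72.2 -124.2]
plate
(406, 217) [ 0.5237 -0.2019  0.008 ] jig [ -72.9 -140. ]
(73, 217) [0.5143 0.0781 0.008 ] jig [-73.2 140.1]
stop inner corner at rail
(75, 50) [0.6421 0.0517 0.022 ] jig [ 53.8 109.5]
```

```bash
sed -i 's/O=np.array(.*/O=np.array([0.593,-0.0588])/' h.py; python3 - <<'E'
from h import *
toolto(-72,-63,14,-90)
E
```

```text
tool now jig [-77.1 -64.7] z 0.1423 axes z [ 0.033 -0.999  0.   ] x [-0. -0. -1.] y [ 0.999  0.033 -0.   ]
shift [128.3   5.1  -1.7] roll -0.0 or 180.0 q [-0.31  0.3   1.62 -0.    1.22  1.23] F [-0.2  0.2  1.1] w 0.03005921493042229 t 2.25
```

Emit:
servo_tool:
  motion: [40,0,0,0,80,0,0,0,110,0,0,0,128,0,0,0,128,4,0,0,128,10,0,0,128,16,0,0,128,21,0,0,128,26,0,0,128,31,0,0,128,36,0,0,128,41,0,0,128,46,0,0,128,51,0,0,128,56,0,0,128,61,0,0,128,66,0,0,128,70,0,0,128,74,0,0,128,76,0,0]

```text
time_s: 4.75
ee_pos: [0.5948, -0.1227, 0.0142]
eef_rot: [-1.757, 1.571, 2.989]
force: [0.1, 1.2, 0.8]
grip_width: 0.0301
```

```bash
python3 - <<'E'
from m import *
toolto(11,-64,14,-90)
for n in ['wrist','top']:
  c=shot(n,n+'2.png')
  for s,ce,m in blobs(seg(c,'brass'),100):
        pts=np.argwhere(m)[:,::-1].astype(float)
        W=np.array([world(c,u,v,.032)[:2] for u,v in pts]).astype(np.float32)
        r=cv2.minAreaRect(W*1000); print(n,ce.round(),np.round(r[1],1),round(r[2],1),'jig',W2J(np.array(r[0])/1000).round(1))
E
```

```text
tool now jig [ -0.3 -64. ] z 0.0142 axes z [ 0.033 -0.999 -0.   ] x [-0.  0. -1.] y [ 0.999  0.033 -0.   ]
shift [ 0.2 11.3  0. ] roll 0.0 or 180.0 q [-0.26  0.6   1.5  -0.    1.04  1.27] F [0.1 1.2 0.8] w 0.030075574025181757 t 4.75
wrist [332. 366.] [27.3 10.3] 80.1 jig [-38.7 -72.5]
```

View pics/wrist2.png

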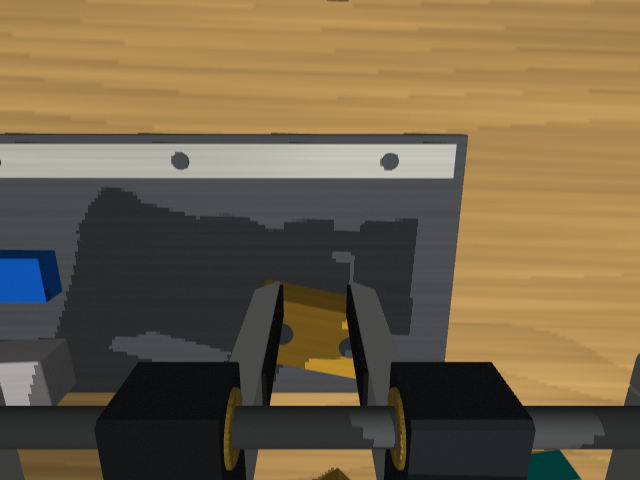

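```bash
python3 - <<'E'
from h import *
c=dict(np.load('pics/wrist2.npz'))
for u,v in [(310,290),(315,320),(315,340),(315,370),(315,380),(315,275),(315,260),(330,310)]:
    p=world(c,u,v); print((u,v),W2J(p).round(1),p[2].round(4))
c=dict(np.load('pics/top2.npz'))
im=c['color'][210:310,310:470,::-1]; cv2.imwrite('pics/top2c.png',cv2.resize(im,None,fx=5,fy=5,interpolation=cv2.INTER_CUBIC))
R=cv2.Rodrigues(np.asarray(np.load('pics/wrist2.npz')['rvec'],float))[0];d=np.load('pics/wrist2.npz');print(W2J(-R.T@d['tvec'].ravel()),(-R.T@d['tvec'].ravel())[2])
E
```

```text
(310, 290) [ -6.6 -61.3] 0.0109
(315, 320) [-13.7 -64. ] 0.0318
(315, 340) [-24.5 -64. ] 0.0325
(315, 370) [-42.2 -64. ] 0.0321
(315, 380) [-65. -64.] 0.0086
(315, 275) [  0.5 -64. ] 0.0068
(315, 260) [  9.6 -64. ] 0.008
(330, 310) [ -8.9 -71.5] 0.0302
[ 83.58837377 -63.75751029] 0.2164758002338875
```

View pics/top2c.png

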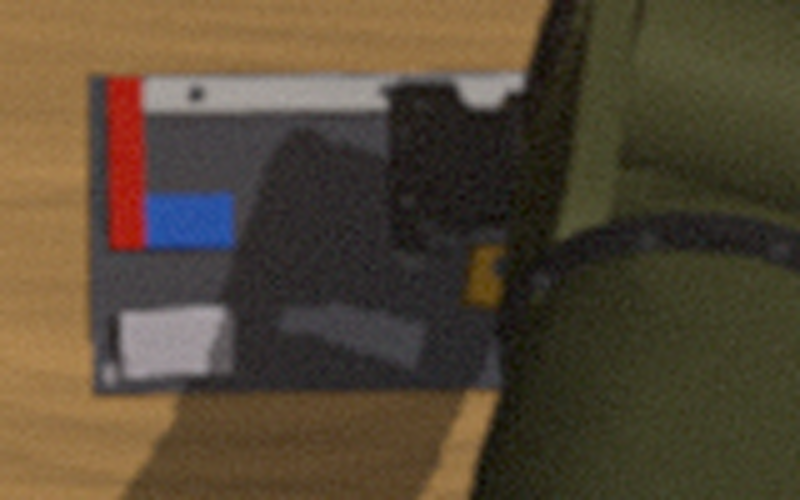

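The spacer hasn't moved from about (-25,-64) in the jig frame, and the fingers ended up on its rail side. So they passed over it, and the descent must have lagged the sideways rows. I'll lift and come back, this time with the descent as its own checked call.

Emit:
servo_tool:
  motion: [-20,0,0,0,-50,0,0,0,-60,0,0,0,-60,0,0,0]

```text
time_s: 5.35
ee_pos: [0.5948, -0.1228, 0.0751]
eef_rot: [1.267, 1.569, -0.271]
force: [-0.7, 0.6, -0.6]
grip_width: 0.0297
```

Emit:
servo_tool:
  motion: [0,-25,0,0,0,-50,0,0,0,-72,0,0,0,-76,0,0,0,-76,0,0]

```text
time_s: 5.98
ee_pos: [0.5189, -0.1253, 0.074]
eef_rot: [-2.071, 1.571, 2.675]
force: [-0.2, 0.8, -0.2]
grip_width: 0.0304
```

```bash
python3 - <<'E'
from m import *
toolto(-72,-64,14,-90)
c=shot('wrist','wrist3.png')
for s,ce,m in blobs(seg(c,'brass'),100):
        pts=np.argwhere(m)[:,::-1].astype(float)
        W=np.array([world(c,u,v,.032)[:2] for u,v in pts]).astype(np.float32)
        r=cv2.minAreaRect(W*1000); print(ce.round(),np.round(r[1],1),round(r[2],1),'jig',W2J(np.array(r[0])/1000).round(1))
E
```

```text
tool now jig [-76.3 -64. ] z 0.074 axes z [ 0.033 -0.999 -0.   ] x [-0.  0. -1.] y [ 0.999  0.033 -0.   ]
shift [60.   4.3 -0. ] roll 0.0 or 180.0 q [-0.31  0.38  1.68  0.    1.08  1.23] F [-0.2  0.8 -0.2] w 0.03038559831991078 t 5.975
[315. 172.] [62.9 34.9] 79.3 jig [-25.  -64.4]
[324. 357.] [21.  38.3] 43.0 jig [-149.4  -70.1]
```

View pics/wrist3.png

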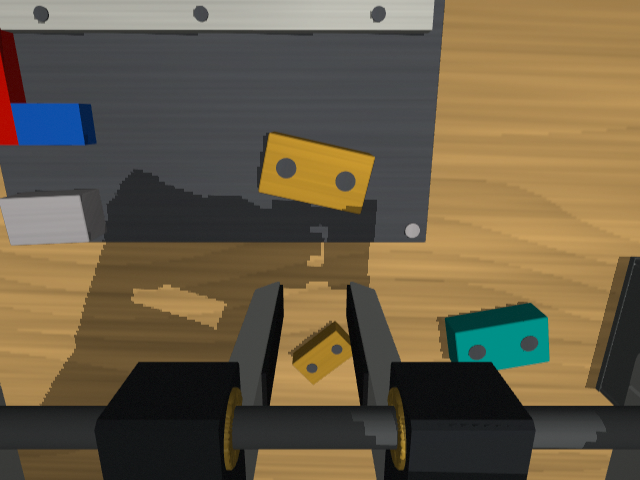

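The spacer is untouched at (315,172), still at jig (-25,-64), and the fingers are just off the plate edge. Now I'll descend only.

Emit:
servo_tool:
  motion: [20,0,0,0,40,0,0,0,55,0,0,0,60,0,0,0,60,0,0,0,60,0,0,0]

```text
time_s: 6.78
ee_pos: [0.5191, -0.1254, 0.0149]
eef_rot: [1.236, 1.57, -0.302]
force: [-0.5, -0.1, 0.3]
grip_width: 0.0302
```

Emit:
servo_tool:
  motion: [0,6,0,0,0,12,0,0,0,17,0,0,0,22,0,0,0,26,0,0,0,30,0,0]

```text
time_s: 7.52
ee_pos: [0.5488, -0.1243, 0.0142]
eef_rot: [-1.727, 1.571, 3.019]
force: [-0.9, 0.2, -0.5]
grip_width: 0.0301
```

```bash
python3 - <<'E'
from m import *
toolto(11,-64,14,-90)
c=shot('wrist','wrist4.png')
for s,ce,m in blobs(seg(c,'brass'),100):
        pts=np.argwhere(m)[:,::-1].astype(float)
        W=np.array([world(c,u,v,.032)[:2] for u,v in pts]).astype(np.float32)
        r=cv2.minAreaRect(W*1000); print(ce.round(),np.round(r[1],1),round(r[2],1),'jig',W2J(np.array(r[0])/1000).round(1))
E
```

```text
tool now jig [-46.3 -64. ] z 0.0142 axes z [ 0.033 -0.999 -0.   ] x [-0.  0. -1.] y [ 0.999  0.033 -0.   ]
shift [ 0.2 57.3  0. ] roll 0.0 or 180.0 q [-0.29  0.52  1.63 -0.    0.99  1.25] F [-0.9  0.2 -0.5] w 0.030143840617906932 t 7.525
[309. 226.] [61.4 15.1] 79.4 jig [-14.6 -65.8]
[362. 277.] [12.8  7.9] 70.2 jig [-35.2 -85.7]
[321. 461.] [20.6 36.5] 43.0 jig [-143.6  -69.6]
```

View pics/wrist4.png

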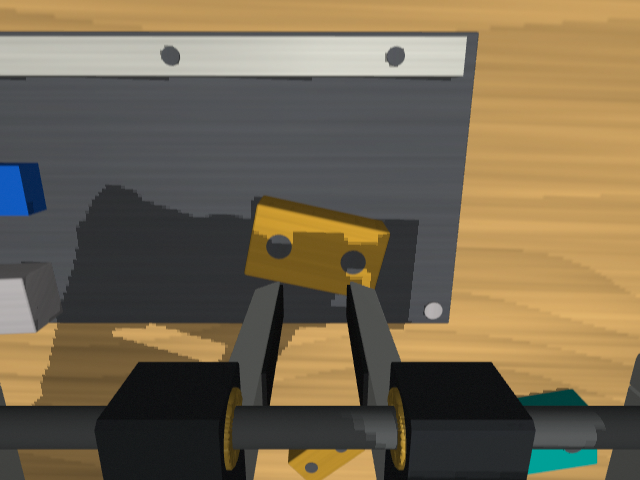

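```bash
python3 - <<'E'
from h import *
c=dict(np.load('pics/wrist4.npz'))
for u,v in [(258,204),(389,234),(246,273),(350,297)]:
    p=world(c,u,v,.032); print((u,v),W2J(p).round(1))
for u,v in [(270,286),(278,284),(352,285),(365,287),(358,292),(340,280),(300,275),(330,297)]:
    p=world(c,u,v); print((u,v),W2J(p).round(1),p[2].round(4))
im=c['color'][180:330,200:420,::-1]; cv2.imwrite('pics/w4c.png',cv2.resize(im,None,fx=3.6,fy=3.6,interpolation=cv2.INTER_CUBIC))
E
```

```text
(258, 204) [ -0.7 -37.9]
(389, 234) [-14.9 -98.5]
(246, 273) [-34.5 -30.8]
(350, 297) [-47.  -81.1]
(270, 286) [-36.7 -43.4] 0.0426
(278, 284) [-37.1 -46.7] 0.0393
(352, 285) [-36.9 -81. ] 0.0409
(365, 287) [-36.5 -86.6] 0.0441
(358, 292) [-37. -83.] 0.0486
(340, 280) [-38.1 -76. ] 0.032
(300, 275) [-35.6 -56.7] 0.0316
(330, 297) [-58.1 -72.3] 0.0078
```

View pics/w4c.png

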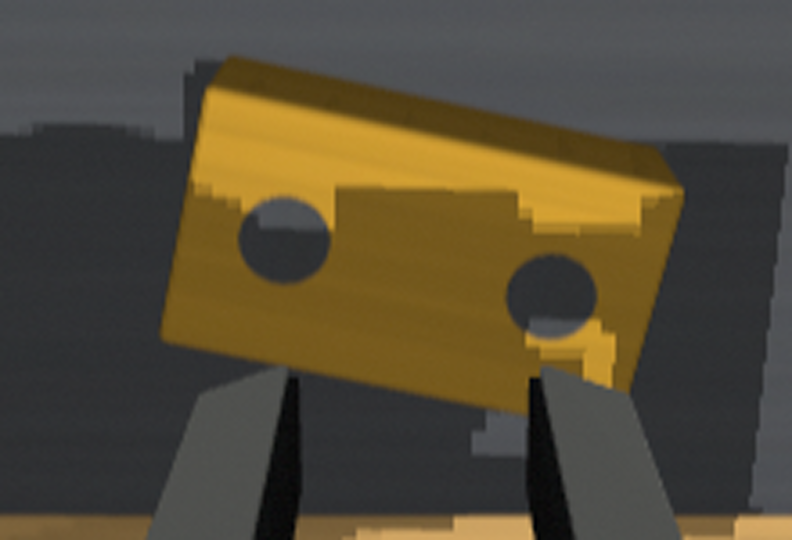

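```bash
python3 - <<'E'
from h import *
for n,z in [('wrist0',.1818),('wrist1',.1421),('wrist2',.0142),('wrist3',.074),('wrist4',.0142)]:
    c=dict(np.load(f'pics/{n}.npz')); 
    x0=214 if n=='wrist0' else 281
    zm=c['z_map'][280:310,:]
    a=[]
    for v in range(282,310,4):
        p=world(c,x0-3,v); a.append((round(p[2]-z,4)))
    R=cv2.Rodrigues(np.asarray(c['rvec'],float))[0]
    print(n,'cam z rel',round((-R.T@c['tvec'].ravel())[2]-z,4),a)
E
```

```text
wrist0 cam z rel 0.2022 [np.float64(0.0229), np.float64(0.0251), np.float64(0.0285), np.float64(0.031), np.float64(0.0307), np.float64(0.0311), np.float64(0.032)]
wrist1 cam z rel 0.2021 [np.float64(0.0236), np.float64(0.0274), np.float64(0.031), np.float64(0.0333), np.float64(0.0387), np.float64(0.0428), np.float64(0.0466)]
wrist2 cam z rel 0.2023 [np.float64(0.0237), np.float64(0.028), np.float64(0.0312), np.float64(0.0335), np.float64(0.0392), np.float64(0.0425), np.float64(0.0464)]
wrist3 cam z rel 0.2022 [np.float64(0.0232), np.float64(0.0277), np.float64(0.0302), np.float64(0.0348), np.float64(0.0364), np.float64(0.0417), np.float64(0.0467)]
wrist4 cam z rel 0.2023 [np.float64(0.0237), np.float64(0.0282), np.float64(0.0312), np.float64(0.0342), np.float64(0.0374), np.float64(0.041), np.float64(0.0457)]
```

Depth on the fingertips in all five pictures puts the real finger ends about 23 mm above the reported TCP. That explains why they passed over the 32 mm high top without touching, so I'll correct for this offset. First I back off, then lower the TCP to about z = -7 mm, which puts the tips at about 16 mm, watching the force.

Emit:
servo_tool:
  motion: [0,-15,0,0,0,-28,0,0,0,-28,0,0,7,-28,0,0,12,-28,0,0,17,-28,0,0,21,-28,0,0,21,-28,0,0]

```text
time_s: 8.57
ee_pos: [0.5205, -0.1252, -0.0071]
eef_rot: [-1.918, 1.57, 2.828]
force: [1.0, 0.1, 0.1]
grip_width: 0.0298
```

```bash
python3 - <<'E'
from m import *
toolto(11,-64,-7,-90)
c=shot('wrist','wrist5.png')
for v in range(282,300,4):
  p=world(c,278,v);print(W2J(p).round(1),p[2].round(4))
E
```

```text
tool now jig [-74.7 -63.9] z -0.0071 axes z [ 0.033 -0.999 -0.   ] x [-0.001  0.    -1.   ] y [ 0.999  0.033 -0.001]
shift [-0.2 85.7  0.1] roll 0.0 or 180.0 q [-0.3   0.5   1.72  0.    0.91  1.23] F [1.  0.1 0.1] w 0.02975562266878101 t 8.575
[-64.6 -46.7] 0.0175
[-65.6 -46.9] 0.0199
[-65.7 -47.2] 0.0243
[-66.2 -47.5] 0.0275
[-66.8 -47.7] 0.0304
```

View pics/wrist5.png

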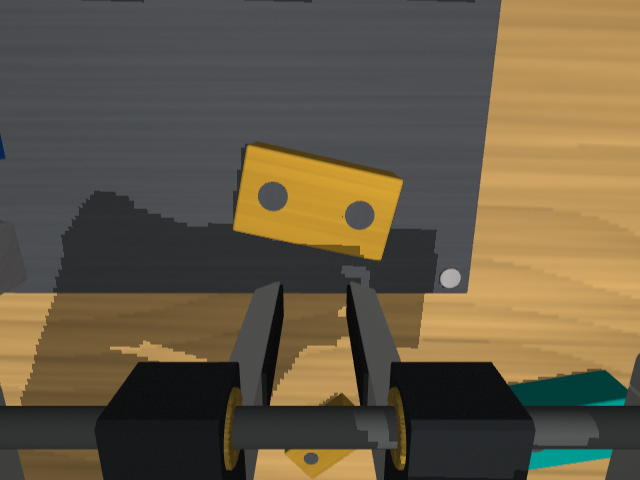

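No contact at reported z = -7, so the offset is confirmed. The finger fronts are at jig x≈-66, clear of the spacer at (318,200). Now I push towards the rail.

Emit:
servo_tool:
  motion: [3,5,0,0,3,10,0,0,3,15,0,0,3,19,0,0,3,23,0,0,3,27,0,0,3,31,0,0,3,35,0,0,3,39,0,0,3,42,0,0,3,42,0,0]

```text
time_s: 10.0
ee_pos: [0.563, -0.1238, -0.0097]
eef_rot: [1.375, 1.57, -0.163]
force: [-0.1, -0.4, 0.6]
grip_width: 0.0303
```

```bash
cat > see.py <<'E'
from m import *
import sys
f=sys.argv[1]
toolto(11,-64,-10,-90)
c=shot('wrist',f)
zm=c['z_map']; 
# brass top by colour incl. shadow + depth at z~.032
hsv=cv2.cvtColor(c['color'],cv2.COLOR_RGB2HSV); m=(hsv[...,0]>15)&(hsv[...,0]<28)&(hsv[...,1]>170)
R=cv2.Rodrigues(c['rvec'])[0]; t=np.asarray(c['tvec']).ravel()
v,u=np.nonzero(m&(zm>0)); z=zm[v,u]
P=np.stack([(u-c['cx'])/c['fx']*z,(v-c['cy'])/c['fy']*z,z])-t[:,None]; P=(R.T@P).T
k=(P[:,2]>.026)&(P[:,2]<.040); J=np.array([W2J(p) for p in P[k]])
k2=(J[:,0]>-80)&(J[:,1]<120)&(J[:,1]>-140); J=J[k2].astype(np.float32)
mm=np.zeros(m.shape,np.uint8)
r=cv2.minAreaRect(J); print('spacer jig',np.round(r[0],1),np.round(r[1],1),round(r[2],1),'bounds',J.min(0),J.max(0))
E
python3 see.py wrist6.png
```

```text
tool now jig [-32.1 -64. ] z -0.0097 axes z [ 0.033 -0.999  0.   ] x [ 0.001 -0.    -1.   ] y [0.999 0.033 0.001]
shift [ 0.3 43.1 -0. ] roll 0.0 or 180.0 q [-0.28  0.58  1.6   0.    0.96  1.26] F [-0.1 -0.4  0.6] w 0.030338957482746332 t 10.0
spacer jig [ -4.1 -61.2] [36.1 63.9] 0.1 bounds [-22.129839 -93.11523 ] [ 13.948083 -29.233093]
```

View pics/wrist6.png

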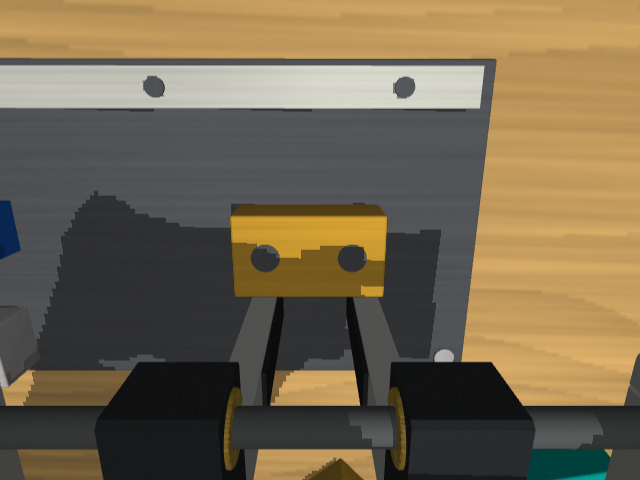

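The spacer is now square to the rail, centred at (309,255) at jig x=-4, with both fingers flush. It needs about 41 mm more to reach the rail.

Emit:
servo_tool:
  motion: [0,4,0,0,0,8,0,0,0,13,0,0,0,18,0,0,0,23,0,0,0,28,0,0,0,32,0,0,0,35,0,0,0,37,0,0,0,39,0,0,0,40,0,0,0,41,0,0,0,42,0,0,0,42,0,0]

```text
time_s: 11.8
ee_pos: [0.6046, -0.1224, -0.0098]
eef_rot: [-2.498, 1.571, 2.247]
force: [-3.3, 0.7, 2.0]
grip_width: 0.0301
```

```bash
python3 see.py wrist7.png
```

```text
tool now jig [  9.5 -64. ] z -0.0098 axes z [ 0.033 -0.999 -0.   ] x [-0.  0. -1.] y [ 0.999  0.033 -0.   ]
shift [0.2 1.5 0. ] roll 0.0 or 180.0 q [-0.26  0.66  1.48  0.    1.01  1.28] F [-3.3  0.7  2. ] w 0.0300930749095252 t 11.8
spacer jig [ 37.2 -61.2] [36.5 63.7] 0.1 bounds [ 18.988094 -93.02727 ] [ 55.517532 -29.271461]
```

View pics/wrist7.png

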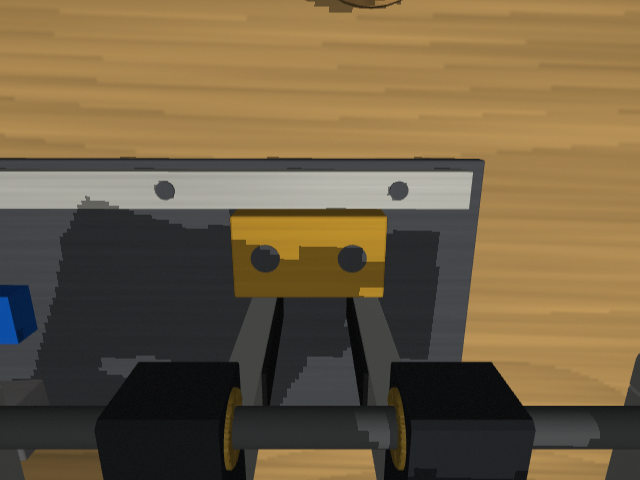

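The spacer's far side now reaches the rail face, at jig x=37.2 and parallel. I'll nudge it once more to confirm contact.

Emit:
servo_tool:
  motion: [0,0.7,0,0,0,1.3,0,0,0,1.3,0,0]

```text
time_s: 12.22
ee_pos: [0.6046, -0.1224, -0.0098]
eef_rot: [-1.704, 1.568, 3.042]
force: [-13.5, -0.4, 8.2]
grip_width: 0.0306
```

Contact is confirmed, with 13.5 N against the rail. Now I back off, lift, close the fingers, turn 90° and go behind the spacer's -y end.

Emit:
servo_tool:
  motion: [0,-10,0,0,0,-25,0,0,0,-30,0,0,-15,-30,0,0,-40,-30,0,-8,-60,-30,0,-18,-65,-25,5,-28,-65,-18,12,-38,-65,-10,20,-48,-65,0,28,-58,-65,8,36,-68,-65,16,44,-78,-65,22,50,-88,-65,25.5,54,-90,-65,25.5,54,-90,-65,25.5,54,-90]
  gripper: 0
  force: 10

```text
time_s: 14.22
ee_pos: [0.6333, -0.1753, 0.0558]
eef_rot: [-0.259, 1.57, -0.227]
force: [-0.4, -0.4, -0.8]
grip_width: 0.0001
```

```bash
sed -i 's/toolto(11,-64,-10,-90)/toolto(37,-118,-10,0)/' see.py; python3 see.py wrist8.png; python3 -c "
from h import *
shot('scene','scene8.png')"
```

```text
tool now jig [  36.5 -117.8] z 0.0558 axes z [0.999 0.032 0.001] x [ 0.001 -0.    -1.   ] y [-0.032  0.999 -0.   ]
shift [65.8 -0.2  0.5] roll -0.0 or 180.0 q [-0.33  0.65  1.31  0.    1.18 -0.36] F [-0.4 -0.4 -0.8] w 8.215876949292368e-05 t 14.225
spacer jig [ 37.1 -61.2] [63.3 35.6] 90.0 bounds [ 19.333776 -92.80035 ] [ 54.917152 -29.51312 ]
```

View pics/wrist8.png

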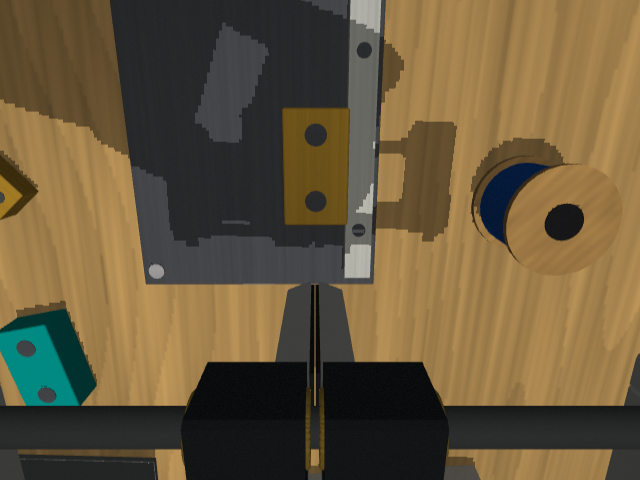

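View pics/scene8.png

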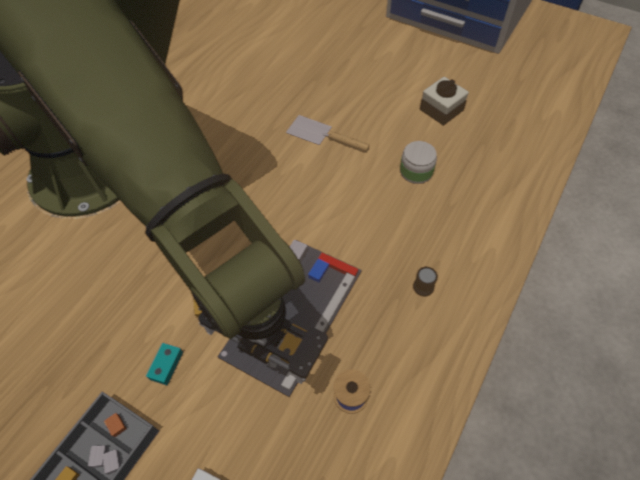

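The spacer is flat on the rail at (316,166), and the closed fingers sit centred behind it. The spool is well below the gripper body's height. Descending.

Emit:
servo_tool:
  motion: [20,0,0,0,40,0,0,0,55,0,0,0,62,0,0,0,65,0,0,0,65,0,0,0]

```text
time_s: 15.08
ee_pos: [0.6334, -0.1756, -0.0095]
eef_rot: [-0.368, 1.57, -0.335]
force: [0.6, -0.3, 0.5]
grip_width: 0.0003
```

Emit:
servo_tool:
  motion: [0,4,0,0,0,8,0,0,0,12,0,0,0,16,0,0,0,21,0,0,0,26,0.5,0,0,31,0.5,0,0,36,1,0,0,40,1,0,0,44,1,0,0,44,1,0]

```text
time_s: 16.45
ee_pos: [0.6328, -0.1309, -0.0098]
eef_rot: [1.052, 1.57, 1.086]
force: [-0.7, -0.2, 0.6]
grip_width: 0.0007
```

```bash
python3 see.py wrist9.png
```

```text
tool now jig [ 37.4 -73.4] z -0.0098 axes z [0.999 0.034 0.   ] x [ 0.     0.001 -1.   ] y [-0.034  0.999  0.001]
shift [  0.2 -44.6  -0.5] roll 0.0 or 180.0 q [-0.26  0.71  1.38  0.    1.05 -0.29] F [-0.7 -0.2  0.6] w 0.0007048043919696523 t 16.45
spacer jig [ 37.1 -31.4] [63.9 35.9] 90.0 bounds [ 19.175419 -63.385548] [55.054512   0.5402323]
```

View pics/wrist9.png

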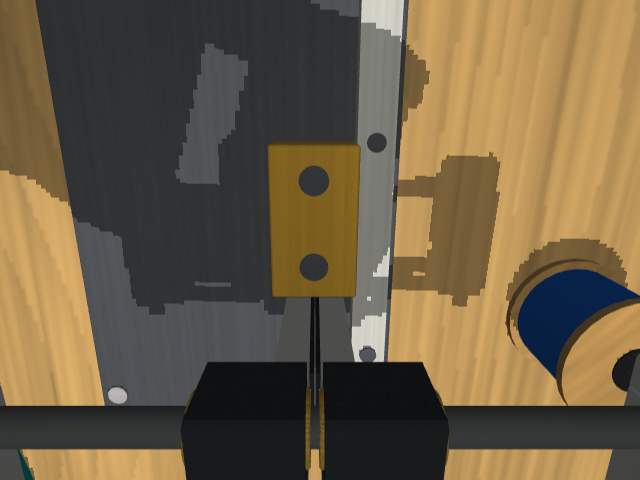

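The spacer slid 30 mm and is still flush with the rail at x=37.1, angle 0. I'll continue in stages.

Emit:
servo_tool:
  motion: [0,4,0,0,0,9,0,0,0,14,0,0,0,19,0.5,0,0,24,0.5,0,0,29,0.5,0,0,34,0.5,0,0,39,1,0,0,44,1,0,0,49,1,0,0,53,1,0,0,57,1.5,0,0,60,1.5,0,0,60,1.5,0]

```text
time_s: 18.25
ee_pos: [0.6324, -0.071, -0.0097]
eef_rot: [0.579, 1.57, 0.613]
force: [-0.4, -0.2, 0.3]
grip_width: 0.0006
```

```bash
python3 see.py wrist10.png
```

```text
tool now jig [ 39.  -13.5] z -0.0097 axes z [0.999 0.034 0.001] x [ 0.001  0.    -1.   ] y [-0.034  0.999  0.   ]
shift [   0.3 -104.5   -2.1] roll 0.0 or 180.0 q [-0.17  0.69  1.41  0.    1.04 -0.2 ] F [-0.4 -0.2  0.3] w 0.0005862795619021044 t 18.25
spacer jig [37.2 28.6] [35.7 63.4] 0.0 bounds [19.335026  -3.0504158] [55.08868 60.31944]
```

View pics/wrist10.png

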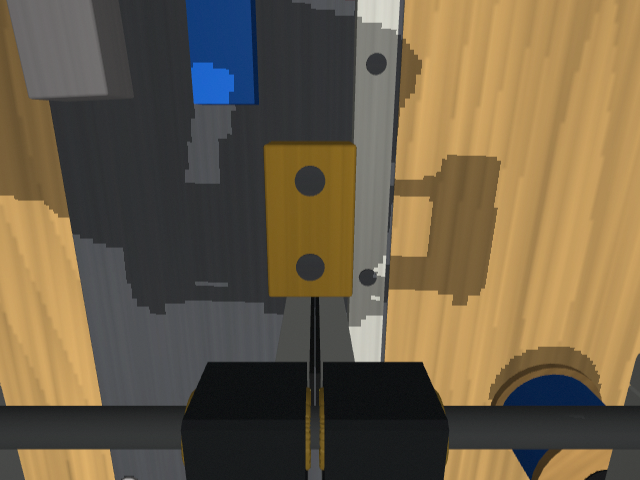

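The spacer is at y=28.6, flush with the rail and clear of the blue jaw corner at (257,103). It has about 54 mm to go.

Emit:
servo_tool:
  motion: [0,4,0,0,0,9,0,0,0,14,0,0,0,19,0,0,0,24,0,0,0,29,0,0,0,34,0,0,0,39,0,0,0,43,0,0,0,46,0,0,0,49,0,0,0,51,0,0,0,51,0,0]

```text
time_s: 19.92
ee_pos: [0.6304, -0.0202, -0.0099]
eef_rot: [2.156, 1.57, 2.19]
force: [0.7, -0.3, 0.9]
grip_width: 0.0005
```

```bash
python3 see.py wrist11.png
```

```text
tool now jig [38.6 37.4] z -0.0099 axes z [ 0.999  0.033 -0.   ] x [-0.  0. -1.] y [-0.033  0.999  0.   ]
shift [   0.  -155.4   -1.7] roll 0.0 or 180.0 q [-0.09  0.68  1.43  0.    1.03 -0.12] F [ 0.7 -0.3  0.9] w 0.0005226089863813244 t 19.925
spacer jig [36.8 79.2] [63.7 35.8] 90.0 bounds [18.960913 47.34411 ] [ 54.762905 111.08697 ]
```

View pics/wrist11.png

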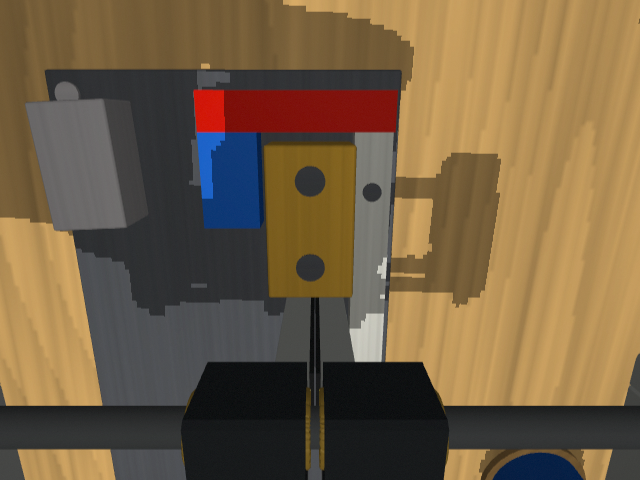

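The spacer is in the pocket, with a few millimetres left to the red stop at v≈131. I'll creep in until the force rises.

Emit:
servo_tool:
  motion: [0,1,0,0,0,2,0,0,0,3,0,0,0,3.5,0,0,0,3.5,0,0]

```text
time_s: 20.6
ee_pos: [0.6304, -0.0169, -0.0098]
eef_rot: [1.877, 1.571, 1.91]
force: [0.1, 0.2, 0.1]
grip_width: 0.0005
```

Emit:
servo_tool:
  motion: [0,0.5,0,0,0,1,0,0,0,1,0,0]

```text
time_s: 20.98
ee_pos: [0.6304, -0.016, -0.0097]
eef_rot: [1.106, 1.571, 1.139]
force: [-0.8, -1.3, -1.1]
grip_width: 0.0007
```

Emit:
servo_tool:
  motion: [0,0.5,0,0,0,1,0,0,0,1,0,0]

```text
time_s: 21.35
ee_pos: [0.6303, -0.0159, -0.0097]
eef_rot: [-1.558, 1.57, -1.525]
force: [-0.3, -7.8, -0.6]
grip_width: 0.0005
```

```bash
python3 see.py wrist12.png
```

```text
tool now jig [38.7 41.7] z -0.0097 axes z [0.999 0.033 0.   ] x [ 0.    -0.001 -1.   ] y [-0.033  0.999 -0.001]
shift [   0.5 -159.7   -1.7] roll 0.0 or 180.0 q [-0.08  0.68  1.43 -0.    1.03 -0.12] F [-0.3 -7.8 -0.6] w 0.0005366953823884057 t 21.35
spacer jig [37.  83.4] [35.8 63.9] 0.0 bounds [19.11435  51.412315] [ 54.924274 115.34478 ]
```

The arm has stopped moving and the force is up to 7.8 N, so the spacer is home at (37.0, 83.4) with angle 0. Now I back straight off and lift.

Emit:
servo_tool:
  motion: [0,-5,0,0,0,-15,0,0,0,-28,0,0,0,-32,0,0,-20,-32,0,0,-60,-32,0,0,-100,-40,0,0,-120,-50,0,0,-120,-50,0,0,-120,-50,0,0]

```text
time_s: 22.65
ee_pos: [0.6316, -0.0645, 0.1096]
eef_rot: [2.84, 1.57, 2.874]
force: [0.7, 0.4, -0.4]
grip_width: 0.0002
```

```bash
python3 see.py wrist13.png;  python3 -c "
from h import *
shot('scene','scene13.png')"
```

```text
tool now jig [38.4 -7. ] z 0.1096 axes z [ 0.999  0.034 -0.001] x [-0.001  0.    -1.   ] y [-0.034  0.999  0.   ]
shift [ 119.6 -111.1   -1.3] roll 0.0 or 180.0 q [-0.16  0.55  1.34  0.    1.25 -0.19] F [ 0.7  0.4 -0.4] w 0.000226577673848661 t 22.65
spacer jig [36.9 83.6] [62.8 35.5] 90.0 bounds [19.145882 52.24158 ] [ 54.61707 115.01767]
```

View pics/wrist13.png

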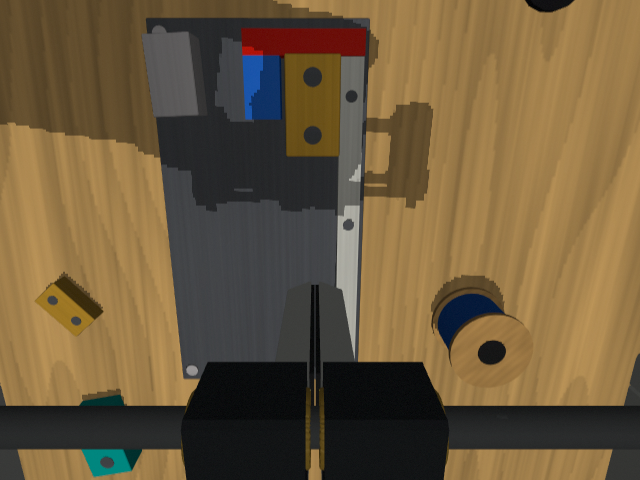

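View pics/scene13.png

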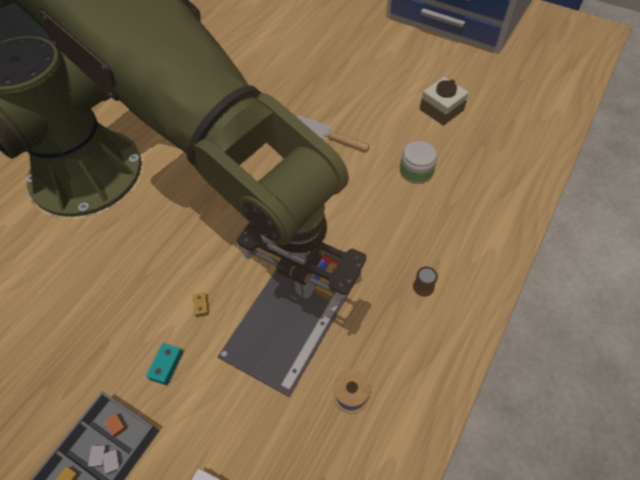

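The spacer (312,105 in the wrist view) sits against the red stop and the rail. The robot is clear and the bystanders are where they were, so I'm handing in.

```bash
python3 -c "
from station import ctrl
print(ctrl.hand_in())"
```

```text
the job is handed in; nothing more can be done
None
```

I pushed the spacer flat against the rail with both fingertips, slid it along into the corner pocket until it met the red end stop, then backed off, lifted clear and handed the job in. No verdict was reported.

- **Last checks:** after I moved clear, the spacer measured jig x ≈ 36.9 mm, y ≈ 83.6 mm (home is 37, 83), parallel to the rail. The 0.6 mm in y is within the camera calibration error. While pushing it home, the force rose to 7.8 N and the arm stopped, which confirms contact with the stop. With the robot lifted clear, the force was about zero. The loupe, spool, tin and steel block looked unmoved in the pictures. The arm partly hid the ink knife in the last scene view, but its visible end was where it started. Time was about 23 s of the 48 s.
- **What disagreed:** the real fingertips ended about 23 mm above the reported TCP. Because of this, my first two approaches passed over the spacer without touching it. I found the offset from the wrist camera's depth readings and commanded the TCP correspondingly lower, to about z = -10 mm.

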